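# Seat the wing-handled lid of a parts-washing pot on its thread

### The job

The lid of the parts-washing pot is only resting on top of its thread. Move the spray can, left standing upright on the bench, clear of the circle that the lid's long cross handle sweeps; then, without lifting the lid off the pot, turn it back (anticlockwise from above) until it drops into the thread, and screw it forward (clockwise) until it stops, fully home. Leave the other things on the bench as they are.

Things in the scene. Friction and masses are not known exactly. Their poses are not given: they have to be found in the camera images.
- pot: Aluminium pot bolted to the bench (cannot move): foot 84 mm wide with three small bolted ears out to 56 mm from the axis, body 80 mm, rim 92 mm above the bench, coarse three-start outside thread that repeats every 120 degrees, its starts hidden by the lid: feel or watch for the drop. Origin: centre of its underside; z up along the axis.
- lid: Loose round steel lid, about 0.35 kg, 82 mm wide, roof 6 mm thick, with an inner plug that keeps it centred (1 mm play). Origin: on the axis at the UNDERSIDE of the roof; z up, x along the handle. The origin stands 107 mm above the bench while the lid rests on top of the thread, about 98 mm once dropped into a thread start, 92 mm when screwed home.
- lid_bar (a point): Middle of the lid's cross handle, a straight bar 132 mm long (along the lid's x), 14 mm wide, 16 mm high, on a stalk 20 mm wide; 34 mm above the lid's origin, so the bar spans 26 to 42 mm above it. The lid turns with 1 to 3 N at a bar end and sinks by its own weight if nothing holds it up.
- pot_rim (a point): Centre of the pot's rim, 92 mm up. Turned back 40 to 80 degrees from its start, the lid drops 9 mm; some 14 degrees further back is a stop. Dropped, it turns forward 85 to 100 degrees and sinks 6 mm to a hard stop: home. Turned forward without dropping, it only meets a stop on top of the thread.
- can: Spray can standing upright close to the pot, in the way of the handle: body 52 mm wide and 133 mm high, cap 47 mm wide from there up to 175 mm; about 0.25 kg. Origin: centre of its underside, z up.
- bottle: Bystander: small closed bottle standing near the pot, 34 mm wide, 125 mm high, just outside the circle of the handle. Origin: centre of its underside.
- wheel_a: Bystander: model-car wheel lying flat, 68 mm wide, 26 mm high. Origin: centre of its underside.
- wheel_b: Bystander: a second wheel just like the other. Origin: centre of its underside.
- battery: Bystander: black battery pack lying flat, 46 mm along its x, 96 mm along its y, 26 mm high, with a plug that stands out 11 mm at its -y end. Origin: centre of its underside.
- tape: Bystander: grey tape roll lying flat, 72 mm wide, 19 mm high. Origin: centre of its underside.
- driver: Bystander: screwdriver lying along its x, 170 mm long, about 30 mm high. Origin: on the bench under it.
- cup: Bystander: small white plastic cup, 60 mm wide, 55 mm high. Origin: centre of its underside.
There are look-alikes about, which are no part of the job. Of the things that look like the can, take the one that is farthest to the robot's right at the start. What is shaped like the lid but orange is not meant.

How it is judged (in metres and radians):
On the way, in this order (a step that is already met when the one before it is completed fails the run):
1. the spray can stands upright, clear of the handle's circle (horizontal distance between can and pot above 0.094 m and angle between can's own z axis and vertical below 0.1 rad and height (world z) of can below 0.006 m), for 0.2 s.
2. the lid has dropped into the thread (z of lid in the frame of pot below 0.1005 m and horizontal distance between lid and pot below 0.004 m and angle between lid's own z axis and vertical below 0.08 rad), for 0.2 s.
At the end, for the whole second after the job is handed in: The lid is screwed fully home: its origin within 1.2 mm of its lowest height of 92 mm, level and centred on the pot, at rest; the can stands upright on the bench with its axis at least 94 mm from the pot's axis (all of step 1 and z of lid in the frame of pot below 0.0932 m and horizontal distance between lid and pot below 0.004 m and angle between lid's own z axis and vertical below 0.05 rad and linear speed of each of lid, can below 0.02 m/s); the robot touches nothing.
It fails at once if the lid is lifted off its thread (more than 10 mm above where it first rested) or tipped (z of lid in the frame of pot above 0.117 m or angle between lid's own z axis and vertical above 0.35 rad).
It fails at once if the can is tipped over (angle between can's own z axis and vertical above 0.4 rad).
It fails at once if a bystander is shifted by more than 30 mm (distance of any of bottle, wheel_a, wheel_b, battery, tape, driver, cup from where it was at the start of the episode above 0.03 m).
It fails at once if the bottle or the cup is tipped over (angle between any of bottle, cup's own z axis and vertical above 0.4 rad).
It also fails if it takes over 64 s, if anything falls off the work surface, if the arm or the gripper's body presses on something with over 40 N, if the wrist force passes 120 N, or if a joint passes its speed limit or range.

### The arm

A 6-joint arm with a two-finger parallel gripper is mounted at the origin on the work surface. World frame = base frame: x ahead of the robot, y to its left, z up, the work surface at z = 0. Lengths are in mm, angles in degrees, forces in N, time in s.
With the tool pointing down it reaches from about 400 to 825 mm from the base axis. Payload 7 kg.
Tool frame: the origin (TCP) lies at the very end of the fingers, on their centre line; the grasp point (between the pads) lies 19 mm behind it; z points along the fingers, y is the direction in which the jaws open and shut (so a half turn about z gives the same grasp; the last joint's range is limited). The gripper opens to 88 mm and grips with 3 to 60 N. Pads are 19 mm wide; open, the fingers measure 130 mm over their backs; the gripper's body (78 mm by 193 mm) begins 47 mm behind the grasp point.
Start: joints at [-57.577, 20.546, 0.682, 0, -70.136, -16.507], TCP at [185.086, -649.106, 226.561] pointing down, gripper open.
Joint ranges: [-176.03, 176.03], [-82.01, 121.73], [-58.28, 71.71], [-173.87, 95.51], [-174.79, -0.11], [-173.66, 173.66]. Speed limits (degrees/s): [136.94, 136.94, 172.46, 180, 180, 180].

### API

Orientations are given as [roll, pitch, yaw] about the fixed x, y, z axes, in that order (R = Rz(yaw) Ry(pitch) Rx(roll)).
In Python, from rig import bot gives the robot as it stands. The module is installed in compiled form; this text tells all that it offers.
- The arm moves only by the tool jog_arm, never from a script. Its argument "series" is a list of rows, each an object with "offset": the shift along the tool's x, y, z in cm, a list of three; "yaw": the turn about the tool's z in degrees. A call has 1 to 20 rows; each row is the pose to reach, as a shift and turn from the pose measured when the call began, along the tool's axes at that moment; what a row does not reach only later rows make up. A row lasts 1/12 s, in which the tool goes at most 41.7 mm and 7.16 degrees, less where a joint would pass 70% of its speed; a pose out of reach is approached as far as the arm can. A call with a gripper value outside its range is refused whole. "grip" is the finger opening in cm, from 0 to 8.76, set as the call begins (left out, the last holds). The fingers move at their own pace and stop on an object; "newtons" is the grip in N (left out, the last holds). Time passes only in rows, so rows that repeat a pose let the fingers close. It gives the time, the measured TCP pose, the force and the opening at its end, in the units of the state.
- bot.read_state(): the state, without advancing time (a new reading comes with each control period).
- bot.get_image(name): name is "scene" or "side" or "wrist"; returns a dict with "img" (480x640x3 uint8, red, green, blue), "fx", "fy", "cx", "cy" (pixels), "rvec" (rotation vector, rad) and "tvec" (3), from world to camera coordinates, as OpenCV has them. Camera axes: x right, y down, z forward; pixel columns grow to the right and rows downward; lengths in mm; the calibration is good to about 2 mm. A picture is of the moment at which its call begins. There is no depth.
- bot.sign_off(): hands the job in, once; it reports no verdict.
Trained networks look in the newest picture that a camera, given by its name, has taken for a name from the list of things; names that differ only in an ending like _2 or _b are one class to them, and where a whole thing is asked for, a point or a joint stands for the part that bears it (a point fixed in the world has none). Each returns a list of dicts, best first, with "conf" (0 to 1); they miss things now and then, are a little off and sometimes report something else, mostly with a low value. They report only what shows in the picture. A call takes as long as a camera call. They do not tell look-alikes from the thing itself.
- bot.silhouettes(camera, name): "region" (480x640 bool, what is visible of it).
- bot.spot_point(camera, name): "point" ([x, y, z] in mm, in world coordinates, good to about 4 mm: a listed point, or the origin of a listed thing).
The state is a dict: "time_s": time; "joints": joint angles; "dq": joint speeds; "tau": joint torques, N m; "position": TCP position; "orientation": TCP orientation; "wrist_force": force on the tool from outside, world axes, zero at the start; "wrist_torque": the same for the moment, N m; "finger_gap": finger opening in mm.
Only numpy, scipy, OpenCV 4.12 (cv2) and the standard library are available. Lean on these libraries where they do the work, as an engineer would, in place of code of your own. Each camera call takes 0.05 s, during which the arm holds its last target.

## Working session

There is one attempt and no reset: what is moved stays moved. The work goes in short steps, Python scripts to look and compute and a tool call to move; the robot and the scene stay as the last step left them, time stands still between calls to the robot, and variables do not carry over. Pictures are saved under pics/ and viewed, and the job is handed in when it is done.

Besides the shell and the picture viewer there is one more tool, called after "Call:" by a JSON object that holds its "name" and its "arguments". jog_arm: Moves the arm, as the interface text tells. Its arguments: {"type":"object","properties":{"series":{"type":"array","items":{"type":"object","properties":{"offset":{"type":"array","items":{"type":"number"}},"yaw":{"type":"number"}}}},"grip":{"type":"number"},"newtons":{"type":"number"}},"required":["series"]}

```bash
mkdir -p pics; cat > h.py <<'E'
from rig import bot
import numpy as np, cv2
def save(cam,fn):
    d=bot.get_image(cam); cv2.imwrite('pics/'+fn,cv2.cvtColor(d['img'],cv2.COLOR_RGB2BGR)); return d
def proj(d,P):
    K=np.array([[d['fx'],0,d['cx']],[0,d['fy'],d['cy']],[0,0,1]])
    return cv2.projectPoints(np.array(P,float).reshape(-1,3),np.array(d['rvec'],float),np.array(d['tvec'],float),K,None)[0].reshape(-1,2)
def ray(d,uv,z):
    R=cv2.Rodrigues(np.array(d['rvec'],float))[0];t=np.array(d['tvec'],float).ravel()
    C=-R.T@t; v=R.T@np.array([(uv[0]-d['cx'])/d['fx'],(uv[1]-d['cy'])/d['fy'],1]); return C+v*(z-C[2])/v[2]
E
python3 - <<'E'
from h import *
print(bot.read_state())
for c in ['scene','side','wrist']:
    d=save(c,c+'0.png')
    R=cv2.Rodrigues(np.array(d['rvec'],float))[0];print(c,-R.T@np.array(d['tvec']).ravel())
    for n in ['pot','lid','lid_bar','pot_rim','can','bottle']:
        try: print(c,n,[(np.round(q['point']).tolist(),round(q['conf'],2)) for q in bot.spot_point(c,n)])
        except Exception as e: print(c,n,e)
E
```

```text
{'time_s': 0.0, 'joints': array([-5.75769408e+01,  2.05901497e+01,  6.34052139e-01, -2.09975978e-02,
       -7.01367121e+01, -1.65078220e+01]), 'dq': array([-0.01214984,  0.01438421,  0.02877784,  0.00085736,  0.04808   ,
       -0.0899111 ]), 'tau': array([-7.63051848e-04, -5.82726753e+01,  2.93056512e+01,  6.99719444e+00,
        6.95014576e-03, -1.33099084e-04]), 'position': array([ 184.94692665, -648.6522493 ,  225.63656232]), 'orientation': array([ 1.79905407e+02, -7.44859264e-03, -1.64091907e+02]), 'wrist_force': array([0.5546313 , 0.51370977, 0.50659651]), 'wrist_torque': array([ 0.0056283 , -0.02107826,  0.04083896]), 'finger_gap': 87.76680644430098}
scene [1268.66985441 -744.03515525  944.28392135]
scene pot []
scene lid [([408.0, -110.0, 39.0], 0.78), ([564.0, 90.0, 108.0], 0.6)]
scene lid_bar [([563.0, 88.0, 141.0], 0.85), ([408.0, -115.0, 70.0], 0.7)]
scene pot_rim [([566.0, 92.0, 92.0], 0.66)]
scene can [([562.0, 14.0, 1.0], 0.69)]
scene bottle []
side [ 269.96186931 -633.60661384  555.00654495]
side pot [([566.0, 90.0, -0.0], 0.67)]
side lid [([406.0, -108.0, 40.0], 0.93), ([564.0, 90.0, 106.0], 0.72)]
side lid_bar [([405.0, -108.0, 70.0], 0.7), ([564.0, 88.0, 147.0], 0.64)]
side pot_rim [([601.0, 360.0, -0.0], 0.32)]
side can [([417.0, 162.0, -6.0], 0.84), ([561.0, 13.0, -1.0], 0.63)]
side bottle [([495.0, 155.0, 2.0], 0.97)]
wrist [ 112.90409454 -669.62599379  385.35044199]
wrist pot []
wrist lid []
wrist lid_bar []
wrist pot_rim []
wrist can []
wrist bottle []
```

View pics/scene0.png

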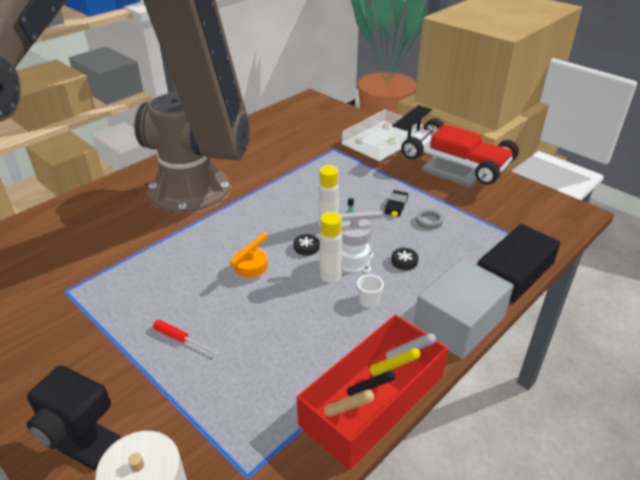

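View pics/side0.png

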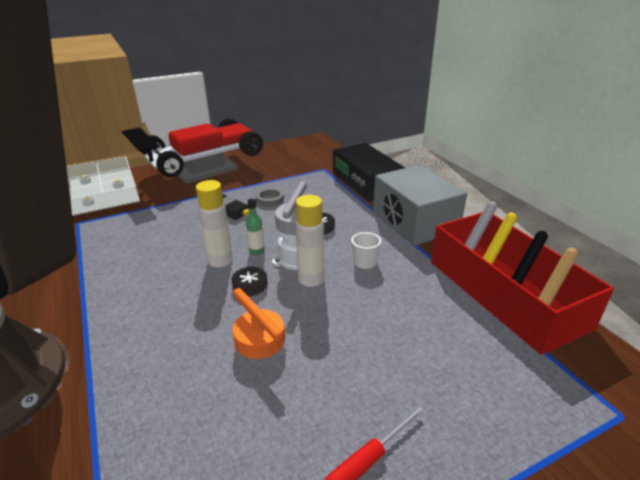

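```bash
python3 - <<'E'
from h import *
for c in ['scene','side']:
    for n in ['lid','can','bottle','wheel_a','battery','tape','driver','cup']:
        print(c,n,[(np.round(q['point']).tolist(),round(q['conf'],2)) for q in bot.spot_point(c,n)])
E
```

```text
scene lid [([408.0, -110.0, 39.0], 0.78), ([564.0, 90.0, 108.0], 0.6)]
scene can [([562.0, 14.0, 1.0], 0.69)]
scene bottle []
scene wheel_a [([440.0, 47.0, 0.0], 0.86), ([658.0, 175.0, 3.0], 0.78)]
scene battery [([491.0, 353.0, 2.0], 0.91)]
scene tape [([602.0, 356.0, -1.0], 0.68)]
scene driver [([482.0, -356.0, 1.0], 0.64)]
scene cup [([561.0, 17.0, -3.0], 0.67), ([684.0, 15.0, 3.0], 0.57)]
side lid [([406.0, -108.0, 40.0], 0.93), ([564.0, 90.0, 106.0], 0.72)]
side can [([417.0, 162.0, -6.0], 0.84), ([561.0, 13.0, -1.0], 0.63)]
side bottle [([495.0, 155.0, 2.0], 0.97)]
side wheel_a [([444.0, 45.0, 1.0], 0.73), ([659.0, 180.0, -3.0], 0.68)]
side battery [([494.0, 353.0, 4.0], 0.9)]
side tape [([601.0, 361.0, 4.0], 0.72)]
side driver [([486.0, -350.0, 0.0], 0.88)]
side cup [([682.0, 15.0, -1.0], 0.73)]
```

```bash
cat >> h.py <<'E'
def off(p,yaw):
    s=bot.read_state(); from scipy.spatial.transform import Rotation as Ro
    R=Ro.from_euler('xyz',s['orientation'],degrees=True).as_matrix()
    o=R.T@(np.array(p,float)-s['position'])/10
    dy=(s['orientation'][2]-yaw+180)%360-180
    print('off cm',np.round(o,2),'yaw',round(dy,2),'pos',np.round(s['position'],1),'ori',np.round(s['orientation'],2),'gap',s['finger_gap'],'F',np.round(s['wrist_force'],1),'T',np.round(s['wrist_torque'],2),'j',np.round(s['joints'],1),'t',round(s['time_s'],2))
E
python3 - <<'E'
from h import *
off([561,13,226],-90)
for c,box in [('scene',(320,150,110,150)),('side',(190,160,160,140))]:
    d=bot.get_image(c);x,y,w,h=box
    cv2.imwrite(f'pics/{c}z.png',cv2.resize(cv2.cvtColor(d['img'][y:y+h,x:x+w],cv2.COLOR_RGB2BGR),None,fx=4,fy=4,interpolation=cv2.INTER_CUBIC))
    for a in range(0,180,20):
        u=np.array([np.cos(np.radians(a)),np.sin(np.radians(a)),0])*66
        print(c,a,((proj(d,[[564,89,149]+u,[564,89,149]-u])-[x,y])*4).round().tolist())
E
```

```text
off cm [-54.31  53.36   0.06] yaw -74.08 pos [ 185.1 -649.1  226.5] ori [ 180.      0.   -164.08] gap 87.99072399249887 F [-0.2  0.6  0.2] T [-0.06 -0.01 -0.01] j [-57.6  20.5   0.7  -0.  -70.1 -16.5] t 1.85
scene 0 [[227.0, 303.0], [57.0, 211.0]]
scene 20 [[246.0, 283.0], [36.0, 229.0]]
scene 40 [[253.0, 260.0], [27.0, 251.0]]
scene 60 [[246.0, 237.0], [31.0, 274.0]]
scene 80 [[226.0, 217.0], [49.0, 296.0]]
scene 100 [[197.0, 202.0], [78.0, 313.0]]
scene 120 [[162.0, 193.0], [116.0, 323.0]]
scene 140 [[124.0, 192.0], [157.0, 325.0]]
scene 160 [[88.0, 198.0], [195.0, 318.0]]
side 0 [[543.0, 110.0], [291.0, 169.0]]
side 20 [[515.0, 94.0], [316.0, 188.0]]
side 40 [[478.0, 83.0], [355.0, 202.0]]
side 60 [[435.0, 79.0], [403.0, 207.0]]
side 80 [[390.0, 81.0], [454.0, 204.0]]
side 100 [[348.0, 91.0], [500.0, 192.0]]
side 120 [[314.0, 106.0], [534.0, 174.0]]
side 140 [[290.0, 125.0], [554.0, 153.0]]
side 160 [[282.0, 147.0], [556.0, 130.0]]
```

View pics/scenez.png

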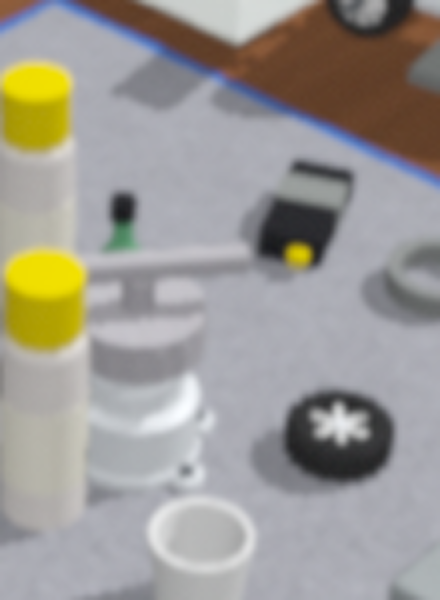

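View pics/sidez.png

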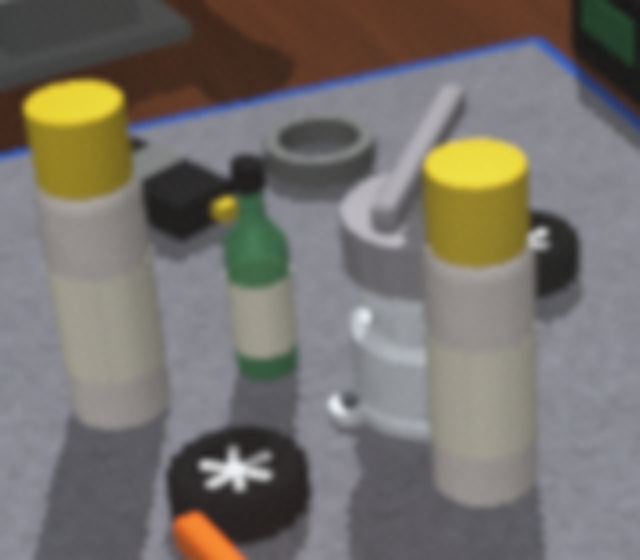

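```bash
python3 - <<'E'
from h import *
off([561,13,226],-75)
E
```

```text
off cm [-54.31  53.36   0.06] yaw -89.08 pos [ 185.1 -649.1  226.5] ori [ 180.      0.   -164.08] gap 87.49877825047389 F [ 0.3 -0.3  0.7] T [ 0.03 -0.03 -0.02] j [-57.6  20.5   0.7  -0.  -70.1 -16.5] t 1.95
```

Call:
{"name": "jog_arm", "arguments": {"series": [{"offset":[-54.3,53.4,0],"yaw":-89},{"offset":[-54.3,53.4,0],"yaw":-89},{"offset":[-54.3,53.4,0],"yaw":-89},{"offset":[-54.3,53.4,0],"yaw":-89},{"offset":[-54.3,53.4,0],"yaw":-89},{"offset":[-54.3,53.4,0],"yaw":-89},{"offset":[-54.3,53.4,0],"yaw":-89},{"offset":[-54.3,53.4,0],"yaw":-89},{"offset":[-54.3,53.4,0],"yaw":-89},{"offset":[-54.3,53.4,0],"yaw":-89},{"offset":[-54.3,53.4,0],"yaw":-89},{"offset":[-54.3,53.4,0],"yaw":-89},{"offset":[-54.3,53.4,0],"yaw":-89},{"offset":[-54.3,53.4,0],"yaw":-89},{"offset":[-54.3,53.4,0],"yaw":-89},{"offset":[-54.3,53.4,0],"yaw":-89},{"offset":[-54.3,53.4,0],"yaw":-89},{"offset":[-54.3,53.4,0],"yaw":-89},{"offset":[-54.3,53.4,0],"yaw":-89},{"offset":[-54.3,53.4,0],"yaw":-89}]}}

```text
time_s: 3.62
position: [562.2, 16.2, 226.0]
orientation: [180.0, -0.0, -74.9]
wrist_force: [-0.3, -0.2, -0.2]
finger_gap: 87.5
```

```bash
python3 - <<'E'
from h import *
d=save('wrist','w1.png'); off([561,13,135],-75)
for n in ['can','lid_bar','lid','pot_rim']: print(n,[(np.round(q['point']).tolist(),round(q['conf'],2)) for q in bot.spot_point('wrist',n)])
E
```

```text
off cm [0.16 0.06 9.11] yaw 0.05 pos [561.2  14.7 226.1] ori [179.95  -0.   -74.95] gap 87.16018942965957 F [-0.8 -0.7 -2. ] T [-0.04  0.19 -0.04] j [ 21.5   9.9 -13.9  -0.  -66.2  -6.4] t 3.67
can [([415.0, 157.0, -6.0], 0.82), ([560.0, 17.0, -2.0], 0.73)]
lid_bar [([407.0, -114.0, 70.0], 0.78)]
lid [([408.0, -111.0, 36.0], 0.74), ([563.0, 88.0, 108.0], 0.63)]
pot_rim []
```

View pics/w1.png

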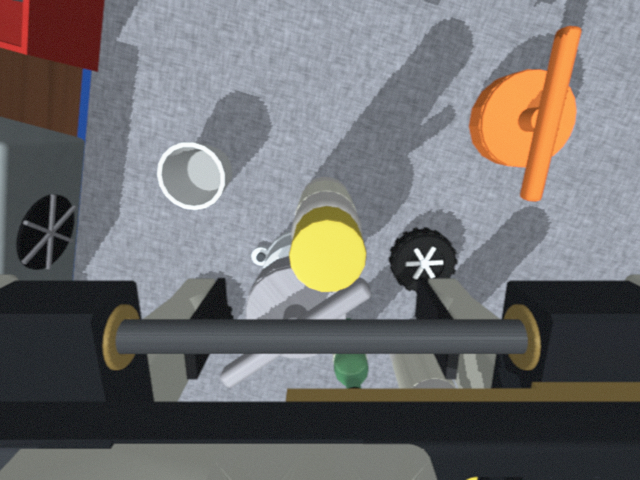

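```bash
python3 - <<'E'
from h import *
d=bot.get_image('wrist')
print(ray(d,(328,249),175), ray(d,(366,287),149),ray(d,(226,380),149))
a=ray(d,(366,287),149)-ray(d,(226,380),149);print(np.degrees(np.arctan2(a[1],a[0]))); off([561,14,132],-75)
E
```

```text
[558.78774147   5.79494758 175.        ] [523.54929828  33.92526511 149.        ] [602.7416557  132.93062115 149.        ]
-128.65559913188682
off cm [-0.15 -0.1   9.49] yaw -0.16 pos [560.4  12.3 226.9] ori [-179.98    0.    -75.16] gap 87.83476774129225 F [ 0.5 -0.8  0.4] T [ 0.03  0.11 -0.02] j [ 21.3   9.8 -14.    0.  -66.2  -6.4] t 3.92
```

Call:
{"name": "jog_arm", "arguments": {"series": [{"offset":[0,0,3]},{"offset":[0,0,6]},{"offset":[0,0,8]},{"offset":[0,0,9.4]},{"offset":[0,0,9.4]},{"offset":[0,0,9.4]}]}}

```text
invalid input
```

Call:
{"name": "jog_arm", "arguments": {"series": [{"offset":[0,0,0]},{"offset":[0,0,0]},{"offset":[0,0,0]},{"offset":[0,0,0]},{"offset":[0,0,0]},{"offset":[0,0,0]},{"offset":[0,0,0]},{"offset":[0,0,0]},{"offset":[0,0,0]},{"offset":[0,0,0]},{"offset":[0,0,0]},{"offset":[0,0,0]}], "grip": 4.0, "newtons": 15}}

```text
invalid input
```

```bash
python3 - <<'E'
from h import *
off([555,-70,135],-75); save('scene','s2.png');save('side','s2b.png')
E
```

```text
off cm [7.81 2.63 9.19] yaw -0.16 pos [560.4  12.3 226.9] ori [-179.98    0.    -75.16] gap 87.83476774129225 F [ 0.5 -0.8  0.4] T [ 0.03  0.11 -0.02] j [ 21.3   9.8 -14.    0.  -66.2  -6.4] t 3.92
```

View pics/s2b.png

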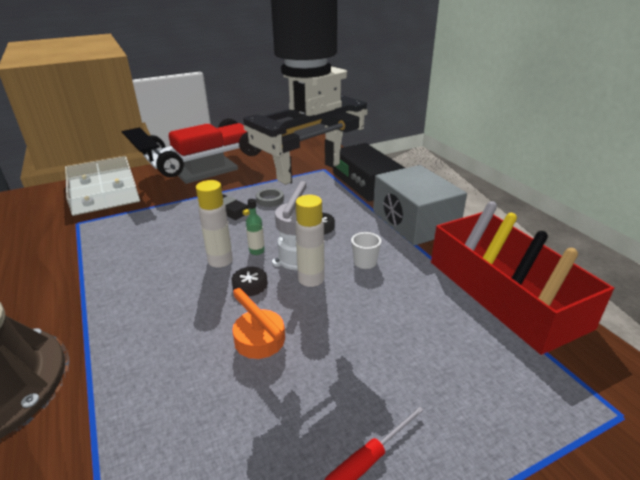

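The picture shows the gripper centred over the right-hand can (its cap is at 309,210). Both moves were refused because the rows lacked a yaw value, so I'll resend them with it.

Call:
{"name": "jog_arm", "arguments": {"series": [{"offset":[0,0,3],"yaw":0},{"offset":[0,0,6],"yaw":0},{"offset":[0,0,8],"yaw":0},{"offset":[0,0,9.4],"yaw":0},{"offset":[0,0,9.4],"yaw":0},{"offset":[0,0,9.4],"yaw":0},{"offset":[0,0,9.4],"yaw":0}]}}

```text
time_s: 4.6
position: [561.3, 12.3, 134.2]
orientation: [-179.9, -0.0, -75.2]
wrist_force: [0.1, -0.6, -0.4]
finger_gap: 88.0
```

```bash
python3 - <<'E'
from h import *
off([555,-70,135],-75); save('scene','s3.png');save('side','s3b.png')
E
```

```text
off cm [ 7.79  2.72 -0.09] yaw -0.16 pos [561.3  12.3 134.2] ori [-1.7987e+02 -1.0000e-02 -7.5160e+01] gap 88.04071586229082 F [ 0.1 -0.6 -0.4] T [-0.01  0.1  -0.01] j [ 21.2  14.4 -21.1   0.  -54.3  -6.4] t 4.6
```

View pics/s3b.png

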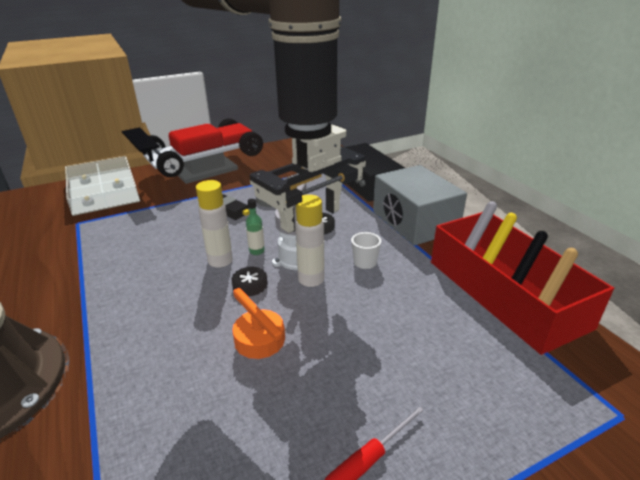

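View pics/s3.png

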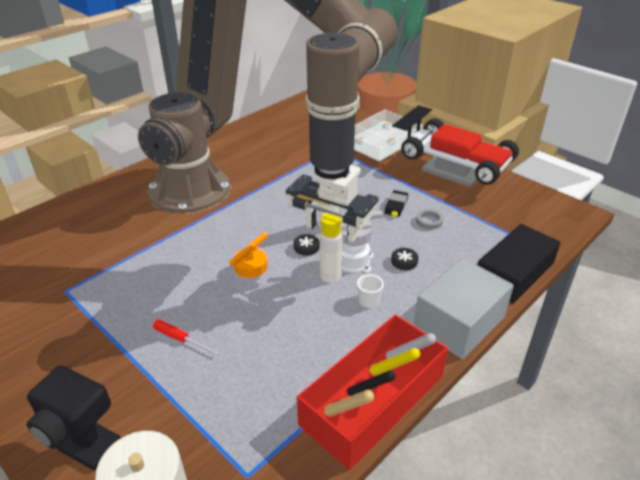

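```bash
python3 - <<'E'
from h import *
s=bot.read_state();p=s['position'];yw=np.radians(s['orientation'][2]);y=np.array([np.sin(yw),-np.cos(yw),0])
for c,box in [('scene',(270,160,140,110)),('side',(230,140,150,130))]:
    d=bot.get_image(c);im=cv2.cvtColor(d['img'],cv2.COLOR_RGB2BGR);x,y0,w,h=box
    I=cv2.resize(im[y0:y0+h,x:x+w],None,fx=5,fy=5,interpolation=cv2.INTER_CUBIC)
    pts=[p,p+44*y,p-44*y,[561,13,175],[561,13,133]]
    for q,col in zip((proj(d,pts)-[x,y0])*5,[(0,0,255)]*3+[(255,0,255)]*2): cv2.circle(I,tuple(int(v) for v in q),5,col,-1)
    cv2.imwrite(f'pics/z3{c}.png',I)
    r=bot.silhouettes(c,'can')
    for q in r:
        m=np.argwhere(q['region']); print(c,q['conf'],m.min(0),m.max(0))
    for z,t in ((0,'b'),(175,'t')):
        print([proj(d,[561+a,13+b,z]).round(1).tolist() for a,b in((0,0),(24,0),(-24,0),(0,24),(0,-24))])
E
```

```text
scene 0.86 [214 320] [283 342]
scene 0.64 [204 319] [218 338]
[[[331.2, 276.4]], [[338.4, 281.0]], [[324.1, 271.8]], [[337.9, 271.6]], [[324.3, 281.2]]]
[[[331.7, 218.4]], [[339.6, 222.9]], [[324.0, 214.1]], [[339.0, 213.9]], [[324.3, 223.1]]]
side 0.81 [181 196] [268 231]
side 0.79 [196 294] [287 324]
[[[312.3, 278.2]], [[323.2, 274.8]], [[301.2, 281.6]], [[307.2, 271.6]], [[317.6, 285.0]]]
[[[310.0, 199.7]], [[322.2, 196.7]], [[297.5, 202.7]], [[304.3, 194.1]], [[315.9, 205.6]]]
```

View pics/z3scene.png

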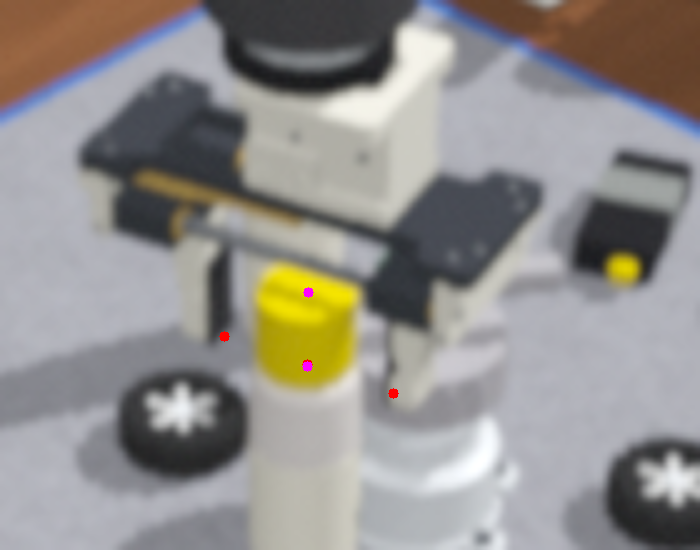

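View pics/z3side.png

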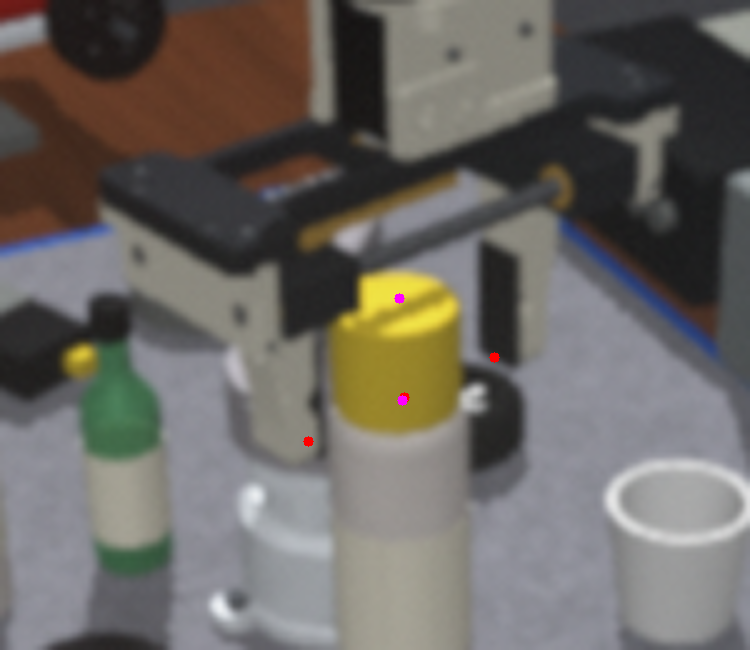

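The fingers straddle the cap in both views, and the projected finger points sit either side of it. I'll close on it now.

Call:
{"name": "jog_arm", "arguments": {"series": [{"offset":[0,0,0],"yaw":0},{"offset":[0,0,0],"yaw":0},{"offset":[0,0,0],"yaw":0},{"offset":[0,0,0],"yaw":0},{"offset":[0,0,0],"yaw":0},{"offset":[0,0,0],"yaw":0},{"offset":[0,0,0],"yaw":0},{"offset":[0,0,0],"yaw":0},{"offset":[0,0,0],"yaw":0},{"offset":[0,0,0],"yaw":0}], "grip": 4.0, "newtons": 15}}

```text
time_s: 5.73
position: [560.8, 12.5, 133.6]
orientation: [-179.9, 0.0, -75.2]
wrist_force: [-0.4, 0.5, 0.2]
finger_gap: 47.0
```

```bash
python3 - <<'E'
from h import *
off([555,-75,138],-75)
E
```

```text
off cm [ 8.31  2.8  -0.45] yaw -0.15 pos [560.8  12.5 133.6] ori [-1.7991e+02  1.0000e-02 -7.5150e+01] gap 47.01439926463675 F [-0.4  0.5  0.2] T [-0.02  0.19  0.  ] j [ 21.3  14.4 -21.2   0.  -54.3  -6.4] t 5.73
```

Call:
{"name": "jog_arm", "arguments": {"series": [{"offset":[0,0,-0.6],"yaw":0},{"offset":[0,0,-1.2],"yaw":0},{"offset":[0.8,0.3,-1.2],"yaw":0},{"offset":[2,0.7,-1.2],"yaw":0},{"offset":[3.5,1.2,-1.2],"yaw":0},{"offset":[5,1.7,-1.2],"yaw":0},{"offset":[6.5,2.2,-1.2],"yaw":0},{"offset":[7.6,2.6,-1.2],"yaw":0},{"offset":[8.2,2.8,-1.2],"yaw":0},{"offset":[8.3,2.8,-1.2],"yaw":0},{"offset":[8.3,2.8,-1.2],"yaw":0},{"offset":[8.3,2.8,-0.8],"yaw":0},{"offset":[8.3,2.8,-0.4],"yaw":0},{"offset":[8.3,2.8,-0.1],"yaw":0},{"offset":[8.3,2.8,0],"yaw":0},{"offset":[8.3,2.8,0],"yaw":0},{"offset":[8.3,2.8,0],"yaw":0}]}}

```text
time_s: 7.15
position: [554.8, -74.6, 133.5]
orientation: [-179.9, 0.0, -75.1]
wrist_force: [-1.0, 0.6, 0.5]
finger_gap: 46.8
```

```bash
python3 - <<'E'
from h import *
off([555,-75,133],-75)
for c in ['scene','side']:
  save(c,c+'4.png');print([(np.round(q['point']).tolist(),round(q['conf'],2)) for q in bot.spot_point(c,'can')])
E
```

```text
off cm [ 0.05 -0.01  0.05] yaw -0.12 pos [554.8 -74.6 133.5] ori [-1.7995e+02  1.0000e-02 -7.5120e+01] gap 46.835908531458784 F [-1.   0.6  0.5] T [0.07 0.92 0.02] j [ 12.4  14.3 -21.3  -0.  -54.3   2.5] t 7.15
[([554.0, -72.0, -0.0], 0.69)]
[([552.0, -74.0, -0.0], 0.77), ([416.0, 163.0, -3.0], 0.7)]
```

View pics/side4.png

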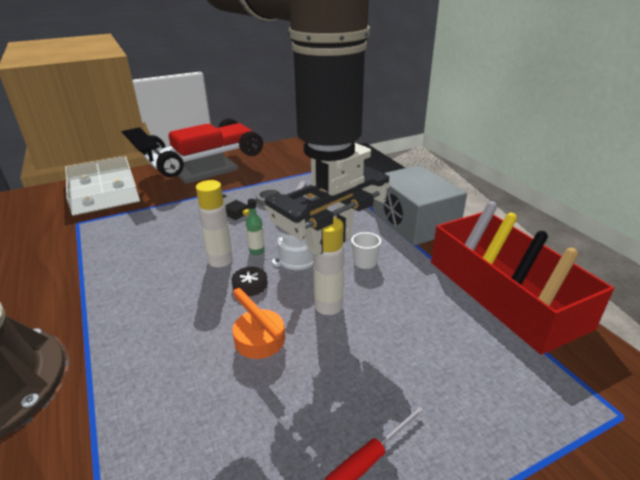

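The can stands at about (553,-73), 163 mm from the pot's axis. Next I open the fingers, rise, then line up over the lid.

Call:
{"name": "jog_arm", "arguments": {"series": [{"offset":[0,0,0],"yaw":0},{"offset":[0,0,0],"yaw":0},{"offset":[0,0,0],"yaw":0},{"offset":[0,0,0],"yaw":0},{"offset":[0,0,0],"yaw":0},{"offset":[0,0,0],"yaw":0},{"offset":[0,0,-2],"yaw":0},{"offset":[0,0,-5],"yaw":0},{"offset":[0,0,-8],"yaw":0},{"offset":[0,0,-10],"yaw":0},{"offset":[0,0,-10],"yaw":0},{"offset":[0,0,-10],"yaw":0}], "grip": 8.7}}

```text
time_s: 8.35
position: [555.3, -74.7, 234.8]
orientation: [-179.8, 0.0, -75.1]
wrist_force: [-0.3, 0.1, -1.0]
finger_gap: 86.7
```

```bash
python3 - <<'E'
from h import *
off([564,89,234],-131)
for c,box in [('scene',(320,190,100,80)),('side',(260,170,100,80)),('wrist',(0,0,640,480))]:
    d=bot.get_image(c);x,y,w,h=box
    cv2.imwrite(f'pics/{c}5.png',cv2.resize(cv2.cvtColor(d['img'][y:y+h,x:x+w],cv2.COLOR_RGB2BGR),None,fx=7 if w<200 else 1,fy=7 if w<200 else 1,interpolation=cv2.INTER_CUBIC))
    for n in ['can','lid_bar','lid','pot_rim','pot']: print(c,n,[(np.round(q['point'],1).tolist(),round(q['conf'],2)) for q in bot.spot_point(c,n)])
    for a in range(35,70,5):
        u=np.array([np.cos(np.radians(a)),np.sin(np.radians(a)),0])*66
        print(c,a,((proj(d,[[564,89,149]+u,[564,89,149]-u])-[x,y])*(7 if w<200 else 1)).round().tolist())
E
```

```text
off cm [-15.6   -5.03   0.1 ] yaw 55.85 pos [555.3 -74.7 234.8] ori [-1.7976e+02  1.0000e-02 -7.5150e+01] gap 86.65211093912278 F [-0.3  0.1 -1. ] T [ 0.08  0.14 -0.05] j [ 12.3   9.3 -13.5  -0.  -67.    2.5] t 8.35
scene can [([554.3, -77.3, 1.7], 0.74), ([414.3, 154.0, 1.6], 0.68)]
scene lid_bar [([407.9, -112.2, 73.1], 0.98), ([563.6, 86.0, 140.3], 0.58)]
scene lid [([564.4, 92.6, 110.7], 0.78), ([555.6, -73.6, 1.1], 0.61), ([407.1, -110.0, 35.4], 0.57)]
scene pot_rim [([566.1, 88.3, 92.7], 0.68), ([603.9, 358.9, -0.7], 0.25)]
scene pot [([559.6, 89.8, -1.2], 0.8)]
scene 35 [[442.0, 186.0], [49.0, 150.0]]
scene 40 [[443.0, 175.0], [47.0, 160.0]]
scene 45 [[442.0, 165.0], [47.0, 170.0]]
scene 50 [[439.0, 155.0], [48.0, 180.0]]
scene 55 [[435.0, 145.0], [50.0, 190.0]]
scene 60 [[430.0, 135.0], [55.0, 200.0]]
scene 65 [[424.0, 126.0], [60.0, 210.0]]
side can [([552.4, -76.3, -0.8], 0.56), ([414.8, 159.8, -4.2], 0.56), ([493.4, 352.6, 4.0], 0.55)]
side lid_bar [([564.4, 90.0, 144.2], 0.92), ([406.0, -109.8, 70.7], 0.82)]
side lid [([565.1, 89.6, 104.8], 0.71), ([406.9, -109.7, 42.1], 0.63)]
side pot_rim []
side pot [([563.5, 88.0, -0.3], 0.89)]
side 35 [[364.0, 79.0], [112.0, 278.0]]
side 40 [[347.0, 75.0], [131.0, 283.0]]
side 45 [[328.0, 72.0], [151.0, 286.0]]
side 50 [[310.0, 70.0], [172.0, 289.0]]
side 55 [[290.0, 68.0], [194.0, 291.0]]
side 60 [[271.0, 68.0], [216.0, 292.0]]
side 65 [[251.0, 68.0], [238.0, 292.0]]
wrist can [([552.0, -73.1, 3.2], 0.84)]
wrist lid_bar [([408.3, -111.9, 71.8], 0.68)]
wrist lid [([564.0, 89.3, 109.4], 0.87), ([406.7, -108.7, 37.3], 0.85)]
wrist pot_rim []
wrist pot [([569.2, 89.4, -0.2], 0.57)]
wrist 35 [[184.0, 451.0], [336.0, 404.0]]
wrist 40 [[188.0, 456.0], [334.0, 399.0]]
wrist 45 [[192.0, 461.0], [330.0, 393.0]]
wrist 50 [[196.0, 465.0], [326.0, 388.0]]
wrist 55 [[201.0, 470.0], [322.0, 383.0]]
wrist 60 [[206.0, 474.0], [317.0, 378.0]]
wrist 65 [[211.0, 477.0], [311.0, 374.0]]
```

View pics/scene5.png

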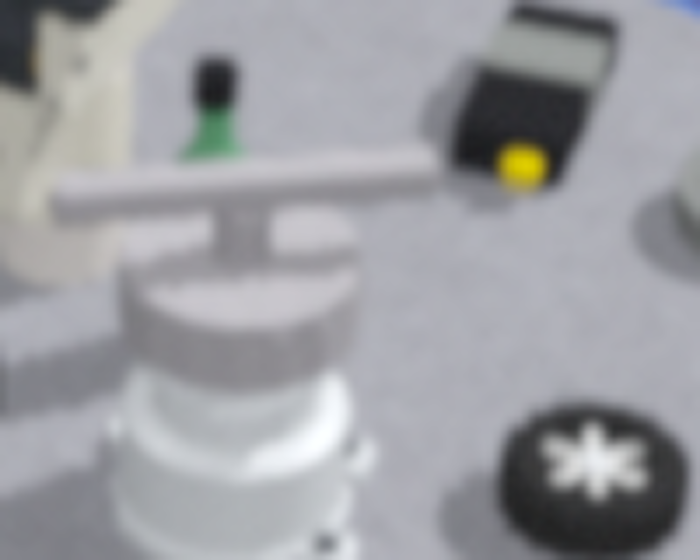

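View pics/side5.png

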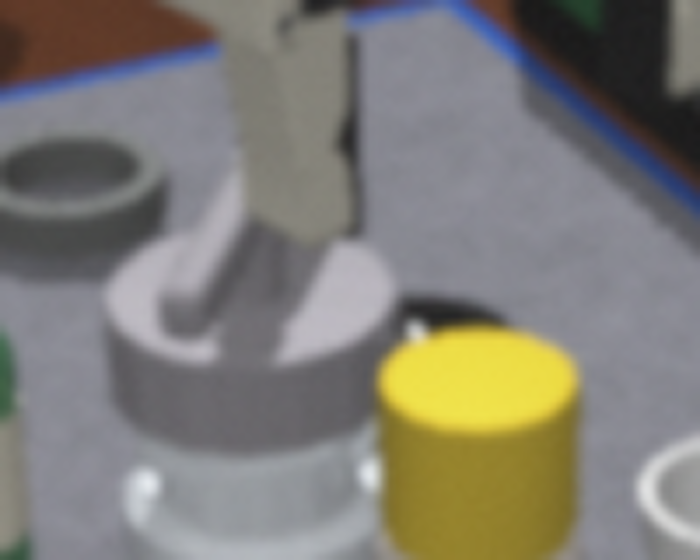

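View pics/wrist5.png

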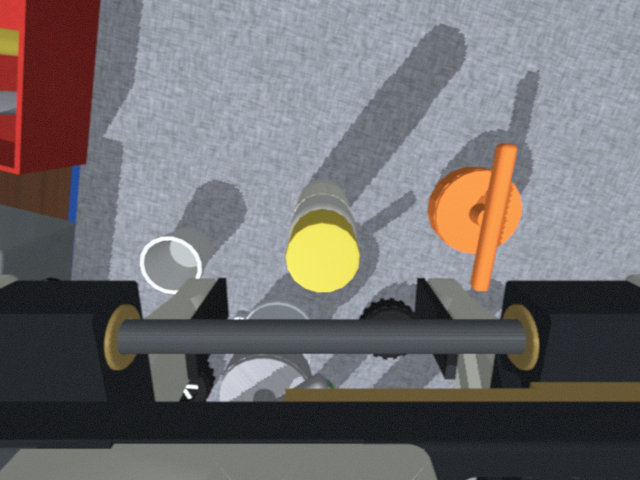

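Call:
{"name": "jog_arm", "arguments": {"series": [{"offset":[-3,-1,0],"yaw":7},{"offset":[-6,-2,0],"yaw":14},{"offset":[-9,-3,0],"yaw":21},{"offset":[-12,-4,0],"yaw":28},{"offset":[-14.5,-4.7,0],"yaw":35},{"offset":[-15.6,-5,0],"yaw":42},{"offset":[-15.6,-5,0],"yaw":49},{"offset":[-15.6,-5,0],"yaw":54},{"offset":[-15.6,-5,0],"yaw":54},{"offset":[-15.6,-5,0],"yaw":54},{"offset":[-15.6,-5,0],"yaw":54},{"offset":[-15.6,-5,0],"yaw":54}], "grip": 4.0}}

```text
time_s: 10.25
position: [563.1, 88.5, 233.7]
orientation: [-180.0, 0.1, -129.0]
wrist_force: [-0.4, 0.4, 0.2]
finger_gap: 40.0
```

```bash
python3 - <<'E'
from h import *
d=save('wrist','w6.png')
for n in ['lid_bar','lid']: print(n,[(np.round(q['point'],1).tolist(),round(q['conf'],2)) for q in bot.spot_point('wrist',n)])
off([564,89,138],-129)
E
```

```text
lid_bar [([568.0, 90.6, 139.3], 0.62)]
lid [([565.9, 92.4, 109.2], 0.75)]
off cm [-0.08 -0.04  9.56] yaw -0.11 pos [563.1  88.6 233.6] ori [-1.7997e+02  7.0000e-02 -1.2911e+02] gap 40.34989807106458 F [-0.9  0.6  0.3] T [0.01 0.05 0.03] j [ 28.6  10.4 -12.3   0.  -67.2 -67.7] t 10.4
```

View pics/w6.png

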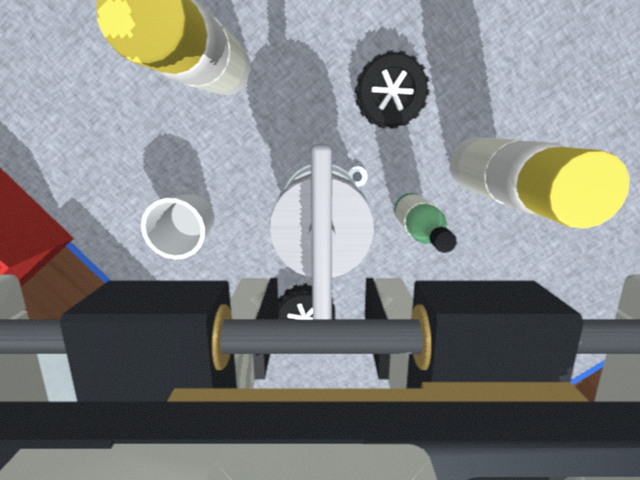

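Call:
{"name": "jog_arm", "arguments": {"series": [{"offset":[0,0,3],"yaw":0},{"offset":[0,0,6],"yaw":0},{"offset":[0,0,8],"yaw":0},{"offset":[0,0,9],"yaw":0},{"offset":[0,0,9.6],"yaw":0},{"offset":[0,0,9.6],"yaw":0},{"offset":[0,0,9.6],"yaw":0}]}}

```text
time_s: 10.98
position: [563.9, 88.8, 138.5]
orientation: [-179.9, 0.1, -129.1]
wrist_force: [0.0, 0.1, 0.5]
finger_gap: 39.9
```

Call:
{"name": "jog_arm", "arguments": {"series": [{"offset":[0,0,0],"yaw":0},{"offset":[0,0,0],"yaw":0},{"offset":[0,0,0],"yaw":0},{"offset":[0,0,0],"yaw":0},{"offset":[0,0,0],"yaw":0},{"offset":[0,0,0],"yaw":0}], "grip": 1.65, "newtons": 5}}

```text
time_s: 11.48
position: [563.9, 88.8, 138.7]
orientation: [-179.9, 0.1, -129.1]
wrist_force: [-0.7, -0.1, 0.2]
finger_gap: 16.4
```

```bash
python3 - <<'E'
from h import *
save('side','s7.png')
for c in ['side','scene']:
  for n in ['lid_bar','lid']: print(n,[(np.round(q['point'],1).tolist(),round(q['conf'],2)) for q in bot.spot_point(c,n)])
off([564,89,138],-129)
E
```

```text
lid_bar [([405.7, -110.1, 71.7], 0.96), ([565.0, 88.7, 145.1], 0.64)]
lid [([566.7, 92.1, 104.6], 0.93), ([409.2, -111.0, 41.9], 0.84)]
lid_bar [([407.9, -112.2, 73.1], 0.98), ([563.6, 86.0, 140.3], 0.58)]
lid [([564.4, 92.6, 110.7], 0.78), ([555.6, -73.6, 1.1], 0.61), ([407.1, -110.0, 35.4], 0.57)]
off cm [-0.03  0.    0.05] yaw -0.09 pos [563.9  88.8 138.5] ori [-1.7992e+02  1.1000e-01 -1.2909e+02] gap 16.359769160449506 F [ 0.4 -1.   0.6] T [0.06 0.07 0.  ] j [ 28.6  15.  -19.7   0.  -55.2 -67.7] t 11.73
```

View pics/s7.png

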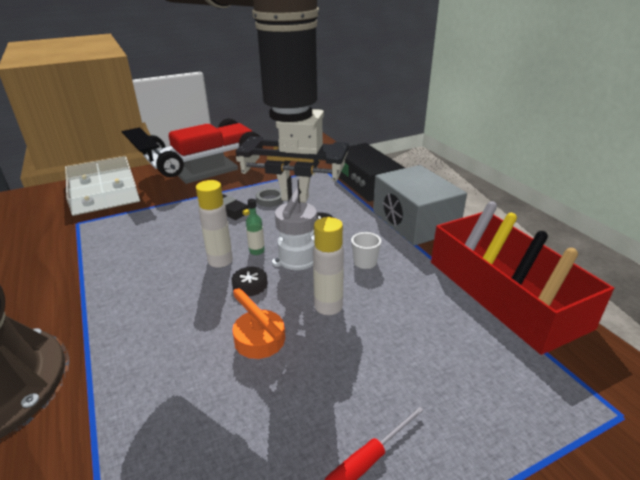

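Call:
{"name": "jog_arm", "arguments": {"series": [{"offset":[0,0,0.3],"yaw":-3},{"offset":[0,0,0.3],"yaw":-7},{"offset":[0,0,0.3],"yaw":-11},{"offset":[0,0,0.3],"yaw":-15},{"offset":[0,0,0.3],"yaw":-19},{"offset":[0,0,0.3],"yaw":-23},{"offset":[0,0,0.3],"yaw":-27},{"offset":[0,0,0.3],"yaw":-31},{"offset":[0,0,0.3],"yaw":-35},{"offset":[0,0,0.3],"yaw":-39},{"offset":[0,0,0.3],"yaw":-42},{"offset":[0,0,0.3],"yaw":-42},{"offset":[0,0,0.3],"yaw":-42}]}}

```text
time_s: 12.82
position: [563.9, 88.7, 135.4]
orientation: [-179.9, 0.0, -87.2]
wrist_force: [0.3, -0.8, -1.5]
finger_gap: 16.5
```

```bash
cat > look.py <<'E'
from h import *
import sys
t=sys.argv[1]
off([564,89,135],-129)
for c,box in [('scene',(310,170,110,110)),('side',(240,160,110,110))]:
    d=bot.get_image(c);x,y,w,h=box
    I=cv2.resize(cv2.cvtColor(d['img'][y:y+h,x:x+w],cv2.COLOR_RGB2BGR),None,fx=4,fy=4,interpolation=cv2.INTER_CUBIC)
    globals()['I'+c]=I
    for n in ['lid_bar','lid']: print(c,n,[(np.round(q['point'],1).tolist(),round(q['conf'],2)) for q in bot.spot_point(c,n) if abs(q['point'][0]-564)<25])
    r=bot.silhouettes(c,'lid')
    for q in r:
        m=np.argwhere(q['region']); cen=m.mean(0)
        print(c,'sil',round(q['conf'],2),m.min(0),m.max(0))
cv2.imwrite(f'pics/l{t}.png',np.hstack([Iscene[:, :400],Iside[:, :400]]))
E
python3 look.py 8
```

```text
off cm [-0.03 -0.02  0.04] yaw 41.81 pos [563.9  88.7 135.4] ori [-1.7988e+02  3.0000e-02 -8.7190e+01] gap 16.5297551660993 F [ 0.3 -0.8 -1.5] T [-0.1   0.06 -0.02] j [ 28.6  15.1 -19.9   0.  -54.8 -25.8] t 12.82
scene lid_bar [([563.5, 85.8, 143.7], 0.7)]
scene lid [([565.4, 91.6, 109.8], 0.57)]
scene sil 0.93 [233 229] [278 268]
scene sil 0.84 [208 332] [246 372]
side lid_bar [([561.9, 87.5, 143.8], 0.63), ([566.3, 88.8, 106.2], 0.28)]
side lid []
side sil 0.82 [289 232] [359 284]
side sil 0.63 [192 274] [235 316]
```

View pics/l8.png

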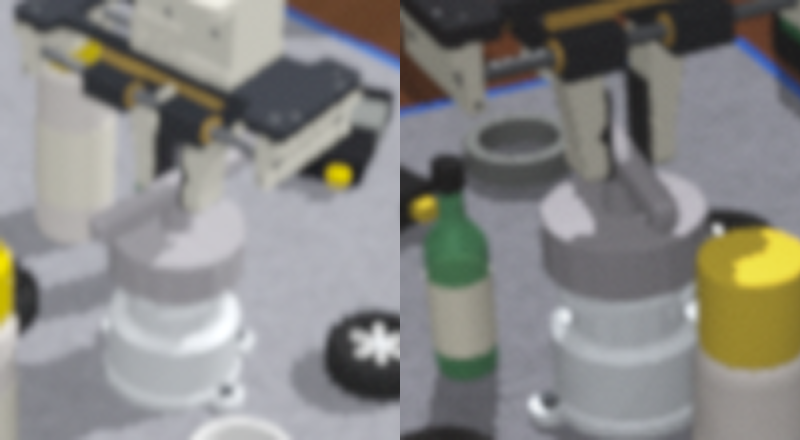

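The lid has turned about 40° with the fingers and is still high. I'll carry on.

Call:
{"name": "jog_arm", "arguments": {"series": [{"offset":[0,0,0],"yaw":-3},{"offset":[0,0,0],"yaw":-6},{"offset":[0,0,0],"yaw":-9},{"offset":[0,0,0],"yaw":-12},{"offset":[0,0,0],"yaw":-14},{"offset":[0,0,0],"yaw":-14},{"offset":[0,0,0],"yaw":-14}]}}

```text
time_s: 13.8
position: [563.8, 88.8, 135.4]
orientation: [-179.9, 0.0, -73.2]
wrist_force: [0.5, -0.5, -1.3]
finger_gap: 16.5
```

```bash
python3 look.py 9
```

```text
off cm [-0.02 -0.02  0.04] yaw 55.81 pos [563.8  88.8 135.4] ori [-179.87    0.    -73.19] gap 16.475596789652435 F [ 0.5 -0.5 -1.3] T [ 0.    0.09 -0.05] j [ 28.6  15.1 -19.9   0.  -54.8 -11.8] t 13.8
scene lid_bar [([562.2, 89.0, 132.9], 0.77)]
scene lid [([564.9, 91.5, 98.2], 0.59)]
scene sil 0.87 [206 336] [249 370]
scene sil 0.82 [233 229] [279 267]
scene sil 0.63 [246 336] [273 372]
side lid_bar [([565.5, 87.0, 134.4], 0.82)]
side lid [([566.3, 87.6, 95.8], 0.81)]
side sil 0.97 [288 232] [359 284]
side sil 0.66 [188 274] [238 316]
```

View pics/l9.png

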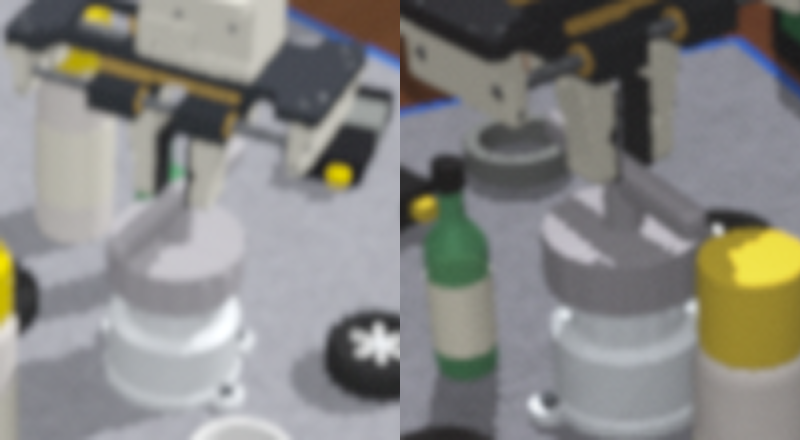

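The lid has dropped: both cameras put it at about 97 mm. Next I lower the fingers and screw it forward.

Call:
{"name": "jog_arm", "arguments": {"series": [{"offset":[0,0,0.4],"yaw":0},{"offset":[0,0,0.8],"yaw":0},{"offset":[0,0,0.8],"yaw":4},{"offset":[0,0,0.8],"yaw":9},{"offset":[0,0,0.9],"yaw":14},{"offset":[0,0,0.9],"yaw":19},{"offset":[0,0,0.9],"yaw":24},{"offset":[0,0,1.0],"yaw":29},{"offset":[0,0,1.0],"yaw":34},{"offset":[0,0,1.0],"yaw":39},{"offset":[0,0,1.0],"yaw":44},{"offset":[0,0,1.1],"yaw":49},{"offset":[0,0,1.1],"yaw":54},{"offset":[0,0,1.1],"yaw":59},{"offset":[0,0,1.1],"yaw":64},{"offset":[0,0,1.1],"yaw":69},{"offset":[0,0,1.2],"yaw":74},{"offset":[0,0,1.2],"yaw":78},{"offset":[0,0,1.2],"yaw":78},{"offset":[0,0,1.2],"yaw":78}]}}

```text
time_s: 15.87
position: [563.8, 88.7, 123.0]
orientation: [-180.0, 0.1, -151.0]
wrist_force: [0.9, 0.8, -0.3]
finger_gap: 16.5
```

```bash
python3 look.py 10
```

```text
off cm [-0.04  0.01 -1.2 ] yaw -22.0 pos [563.8  88.7 123. ] ori [-1.7997e+02  1.1000e-01 -1.5100e+02] gap 16.47570920166262 F [ 0.9  0.8 -0.3] T [-0.07  0.01  0.01] j [ 28.6  15.9 -20.7   0.  -53.3 -89.6] t 15.87
scene lid_bar [([564.4, 86.6, 128.4], 0.97)]
scene lid [([563.0, 93.5, 95.5], 0.69)]
scene sil 0.98 [218 327] [250 382]
scene sil 0.69 [233 229] [278 267]
scene sil 0.65 [247 336] [272 371]
side lid_bar [([563.3, 90.7, 133.6], 0.59)]
side lid [([564.9, 89.0, 93.0], 0.59)]
side sil 0.96 [289 232] [358 284]
side sil 0.86 [190 275] [240 316]
```

View pics/l10.png

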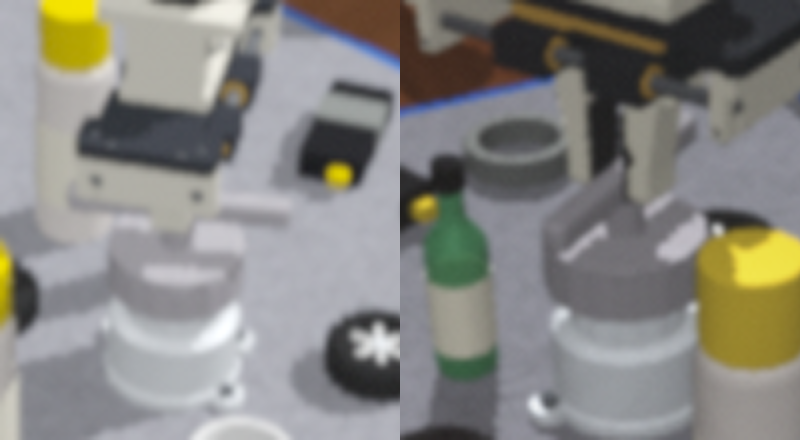

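Call:
{"name": "jog_arm", "arguments": {"series": [{"offset":[0,0,0],"yaw":4},{"offset":[0,0,0],"yaw":8},{"offset":[0,0,0],"yaw":12},{"offset":[0,0,0],"yaw":12},{"offset":[0,0,0],"yaw":12},{"offset":[0,0,0],"yaw":12}]}}

```text
time_s: 16.77
position: [564.0, 88.8, 123.6]
orientation: [180.0, 0.1, -163.0]
wrist_force: [0.2, 0.3, -0.0]
finger_gap: 16.4
```

```bash
python3 look.py 11
```

```text
off cm [-0.01  0.02 -1.14] yaw -33.96 pos [564.   88.8 123.6] ori [ 1.8000e+02  1.5000e-01 -1.6296e+02] gap 16.439618872124132 F [ 0.2  0.3 -0. ] T [ 0.05  0.02 -0.04] j [  28.6   15.8  -20.7    0.   -53.3 -101.6] t 16.77
scene lid_bar [([562.6, 90.1, 127.0], 0.89)]
scene lid [([561.5, 93.2, 94.0], 0.81)]
scene sil 0.58 [218 328] [250 381]
scene sil 0.58 [233 229] [278 267]
side lid_bar [([566.7, 89.2, 128.6], 0.62)]
side lid [([563.5, 89.4, 93.8], 0.83), ([550.9, -77.1, -0.4], 0.3)]
side sil 0.81 [199 270] [241 316]
side sil 0.81 [289 233] [357 284]
side sil 0.64 [408 325] [479 421]
side sil 0.2 [195 222] [219 248]
```

Call:
{"name": "jog_arm", "arguments": {"series": [{"offset":[0,0,0.1],"yaw":2},{"offset":[0,0,0.1],"yaw":4},{"offset":[0,0,0.1],"yaw":6},{"offset":[0,0,0.1],"yaw":6},{"offset":[0,0,0.1],"yaw":6}]}}

```text
time_s: 17.58
position: [564.1, 88.8, 122.7]
orientation: [180.0, 0.2, -169.0]
wrist_force: [-0.3, -0.1, 1.4]
finger_gap: 16.5
```

```bash
python3 look.py 12
```

```text
off cm [ 0.    0.02 -1.23] yaw -40.01 pos [564.1  88.8 122.7] ori [ 1.7998e+02  1.6000e-01 -1.6901e+02] gap 16.483388862671635 F [-0.3 -0.1  1.4] T [ 0.03 -0.04  0.05] j [  28.6   15.9  -20.8    0.   -53.2 -107.6] t 17.58
scene lid_bar [([563.8, 87.0, 126.4], 0.56)]
scene lid [([566.0, 90.5, 93.9], 0.77)]
scene sil 0.95 [232 229] [278 267]
scene sil 0.88 [219 337] [251 380]
scene sil 0.64 [209 416] [229 442]
side lid_bar [([563.1, 89.2, 128.9], 0.67), ([563.4, 90.1, 90.6], 0.67)]
side lid [([552.0, -75.2, -0.7], 0.72), ([566.1, 87.6, 93.7], 0.59)]
side sil 0.71 [289 232] [359 284]
side sil 0.64 [195 268] [240 319]
```

View pics/l12.png

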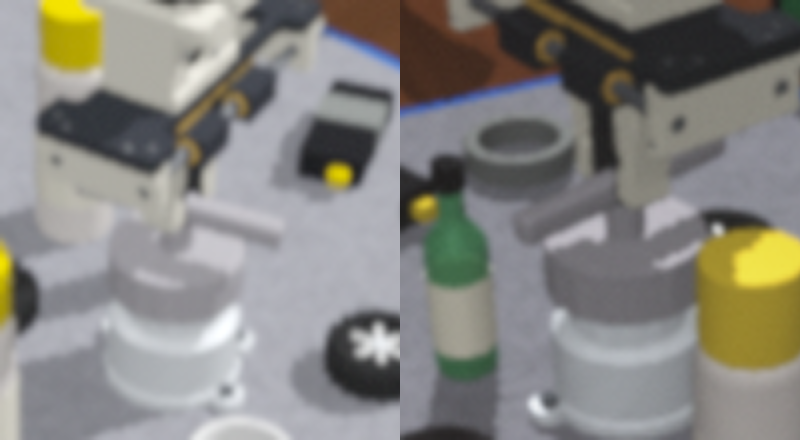

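Call:
{"name": "jog_arm", "arguments": {"series": [{"offset":[0,0,0],"yaw":2},{"offset":[0,0,0],"yaw":4},{"offset":[0,0,0],"yaw":6},{"offset":[0,0,0],"yaw":6},{"offset":[0,0,0],"yaw":6}]}}

```text
time_s: 18.4
position: [563.7, 88.8, 122.3]
orientation: [180.0, 0.1, -175.0]
wrist_force: [-0.4, -0.1, -1.5]
finger_gap: 16.3
```

```bash
python3 look.py 13
```

```text
off cm [-0.03  0.02 -1.27] yaw -46.01 pos [563.7  88.8 122.3] ori [ 1.7997e+02  1.1000e-01 -1.7501e+02] gap 16.303683758744864 F [-0.4 -0.1 -1.5] T [ 0.01 -0.05 -0.  ] j [  28.6   15.9  -20.8    0.   -53.2 -113.6] t 18.4
scene lid_bar [([562.2, 85.2, 126.8], 0.85)]
scene lid [([563.5, 91.6, 91.3], 0.8)]
scene sil 0.84 [219 336] [251 379]
scene sil 0.65 [233 229] [278 267]
side lid_bar [([563.8, 88.7, 130.8], 0.62)]
side lid [([563.1, 86.8, 90.5], 0.89)]
side sil 0.95 [289 232] [358 284]
side sil 0.9 [195 266] [241 322]
side sil 0.39 [213 315] [218 329]
```

Call:
{"name": "jog_arm", "arguments": {"series": [{"offset":[0,0,0],"yaw":2},{"offset":[0,0,0],"yaw":4},{"offset":[0,0,0],"yaw":6},{"offset":[0,0,0],"yaw":6},{"offset":[0,0,0],"yaw":6}]}}

```text
time_s: 19.22
position: [563.9, 88.8, 122.5]
orientation: [180.0, 0.1, 179.0]
wrist_force: [-0.4, 0.9, -0.2]
finger_gap: 16.8
```

```bash
python3 look.py 14
```

```text
off cm [-0.02  0.02 -1.25] yaw -51.99 pos [563.9  88.8 122.5] ori [1.7996e+02 1.2000e-01 1.7901e+02] gap 16.752386721496947 F [-0.4  0.9 -0.2] T [-0.04  0.18  0.05] j [  28.6   15.9  -20.8    0.   -53.2 -119.6] t 19.22
scene lid_bar [([567.2, 87.5, 125.8], 0.65)]
scene lid [([564.2, 93.6, 91.8], 0.9), ([560.7, 97.8, 0.6], 0.19)]
scene sil 0.75 [233 229] [278 267]
scene sil 0.67 [219 336] [251 378]
side lid_bar [([564.6, 90.5, 126.3], 0.79)]
side lid [([562.2, 88.1, 92.7], 0.92)]
side sil 0.88 [195 264] [241 324]
side sil 0.88 [290 233] [359 284]
```

View pics/l14.png

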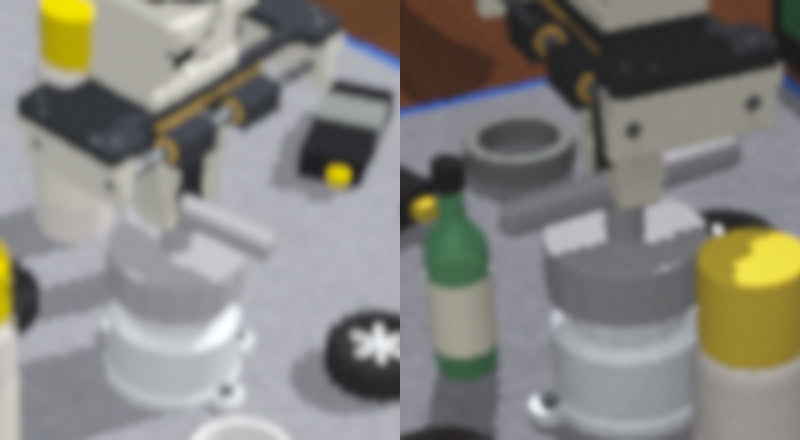

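Call:
{"name": "jog_arm", "arguments": {"series": [{"offset":[0,0,0],"yaw":2},{"offset":[0,0,0],"yaw":4},{"offset":[0,0,0],"yaw":6},{"offset":[0,0,0],"yaw":6}], "newtons": 15}}

```text
time_s: 19.95
position: [563.9, 89.0, 122.6]
orientation: [179.9, 0.1, 172.9]
wrist_force: [-0.2, 0.8, 0.7]
finger_gap: 16.3
```

```bash
python3 look.py 15
```

```text
off cm [-0.01  0.   -1.24] yaw -58.1 pos [563.9  89.  122.6] ori [1.7993e+02 1.3000e-01 1.7290e+02] gap 16.325932243338645 F [-0.2  0.8  0.7] T [0.39 0.37 0.28] j [  28.6   15.9  -20.8    0.   -53.2 -125.7] t 19.95
scene lid_bar [([565.0, 90.0, 126.1], 0.59)]
scene lid [([565.7, 91.6, 93.9], 0.7)]
scene sil 0.85 [215 337] [251 376]
scene sil 0.81 [233 228] [279 268]
side lid_bar [([565.0, 89.2, 130.7], 0.6)]
side lid [([565.1, 89.5, 91.5], 0.92)]
side sil 0.96 [289 232] [358 284]
side sil 0.87 [195 263] [241 325]
side sil 0.68 [213 315] [219 330]
```

View pics/l15.png

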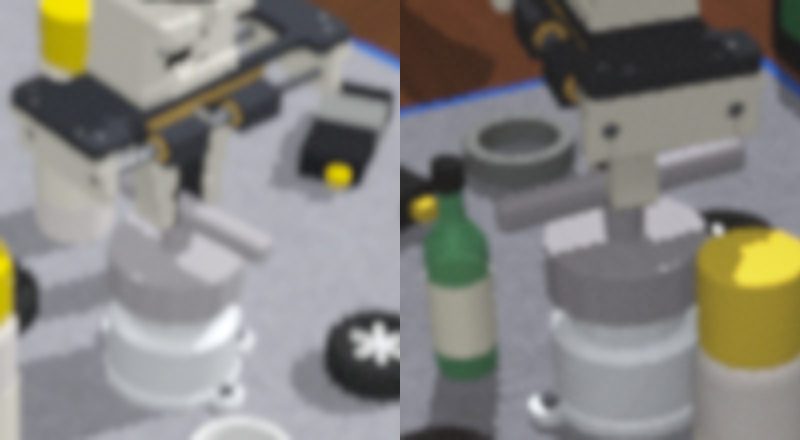

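Call:
{"name": "jog_arm", "arguments": {"series": [{"offset":[0,0,0],"yaw":1.5},{"offset":[0,0,0],"yaw":3},{"offset":[0,0,0],"yaw":4},{"offset":[0,0,0],"yaw":4}]}}

```text
time_s: 20.68
position: [563.8, 89.0, 122.6]
orientation: [179.9, 0.1, 169.0]
wrist_force: [-2.2, 2.5, 0.6]
finger_gap: 17.1
```

```bash
python3 look.py 16
```

```text
off cm [-0.02  0.   -1.24] yaw -62.02 pos [563.8  89.  122.6] ori [1.7993e+02 1.2000e-01 1.6898e+02] gap 17.096176985550187 F [-2.2  2.5  0.6] T [0.89 1.   0.61] j [  28.6   15.9  -20.8    0.   -53.2 -129.7] t 20.68
scene lid_bar [([562.2, 88.2, 127.9], 0.66)]
scene lid [([563.4, 89.0, 93.2], 0.61)]
scene sil 0.82 [212 337] [251 377]
scene sil 0.56 [233 229] [278 266]
side lid_bar [([566.2, 88.5, 128.0], 0.77)]
side lid [([563.0, 89.5, 94.0], 0.92)]
side sil 0.81 [196 263] [241 325]
side sil 0.81 [289 232] [358 284]
side sil 0.61 [189 257] [207 281]
```

View pics/l16.png

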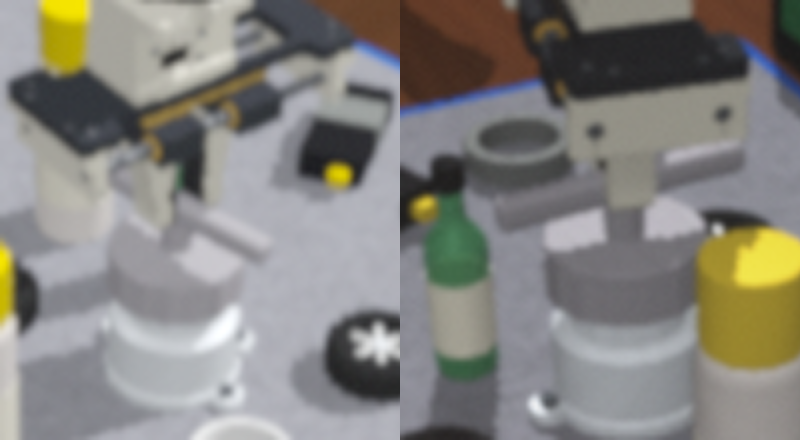

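The bar no longer moves while the torque climbs to 0.6 N m, so the lid is at its stop. I'll release and rise.

Call:
{"name": "jog_arm", "arguments": {"series": [{"offset":[0,0,0],"yaw":0},{"offset":[0,0,0],"yaw":0},{"offset":[0,0,0],"yaw":0},{"offset":[0,0,0],"yaw":0},{"offset":[0,0,0],"yaw":0},{"offset":[0,0,-2],"yaw":0},{"offset":[0,0,-5],"yaw":0},{"offset":[0,0,-9],"yaw":0},{"offset":[0,0,-12],"yaw":0},{"offset":[0,0,-15],"yaw":0},{"offset":[0,0,-15],"yaw":0},{"offset":[0,0,-15],"yaw":0}], "grip": 5}}

```text
time_s: 22.08
position: [564.4, 89.1, 274.7]
orientation: [179.8, 0.3, 169.0]
wrist_force: [0.3, 0.4, -0.8]
finger_gap: 49.7
```

```bash
python3 look.py 17; python3 - <<'E'
from h import *
z={'scene':[],'side':[],'wrist':[]}
for i in range(6):
  for c in z:
    bot.get_image(c)
    for n,o in (('lid',0),('lid_bar',34)):
      for q in bot.spot_point(c,n):
        if abs(q['point'][0]-564)<15 and abs(q['point'][1]-89)<15: z[c].append(round(q['point'][2]-o,1))
for c in z: print(c,z[c],np.mean(z[c]))
for c in ('scene','side'):
  for n in ['can','bottle','cup','wheel_a']: print(c,n,[(np.round(q['point']).tolist(),round(q['conf'],2)) for q in bot.spot_point(c,n)])
save('wrist','w17.png')
E
```

```text
off cm [ 0.11 -0.08 13.97] yaw -62.01 pos [564.4  89.1 274.7] ori [179.77   0.32 168.99] gap 49.662762968168906 F [ 0.3  0.4 -0.8] T [-0.01  0.04 -0.07] j [  28.6    9.    -8.7    0.   -72.  -129.6] t 22.08
scene lid_bar [([565.7, 89.6, 126.6], 0.98)]
scene lid [([562.9, 92.9, 92.4], 0.68)]
scene sil 0.81 [233 229] [277 267]
scene sil 0.77 [209 332] [251 377]
side lid_bar [([567.2, 90.6, 131.0], 0.72)]
side lid [([566.0, 90.1, 93.5], 0.55)]
side sil 0.94 [289 232] [359 284]
side sil 0.8 [195 263] [241 324]
scene [95.0, 90.2, 91.2, 93.4, 94.9, 92.9, 94.1, 91.1, 91.2, 94.0, 94.2] 92.92727272727274
side [91.2, 128.1, 92.5, 90.7, 97.6, 89.4, 94.6, 92.5, 95.0, 93.6, 94.8, 95.4, 94.4] 96.13846153846156
wrist [92.9, 89.7, 95.4, 87.1, 94.4, 88.3, 92.9, 87.9, 96.6, 89.4, 93.9, 91.3] 91.64999999999999
scene can [([412.0, 150.0, 3.0], 0.63)]
scene bottle []
scene cup [([685.0, 15.0, 3.0], 0.67)]
scene wheel_a [([658.0, 177.0, -1.0], 0.56), ([445.0, 46.0, -3.0], 0.56)]
side can [([415.0, 161.0, -2.0], 0.93), ([552.0, -76.0, 2.0], 0.63)]
side bottle [([496.0, 155.0, 2.0], 0.88)]
side cup [([681.0, 14.0, -6.0], 0.69)]
side wheel_a [([448.0, 45.0, -1.0], 0.85), ([657.0, 178.0, -3.0], 0.66)]
```

View pics/l17.png

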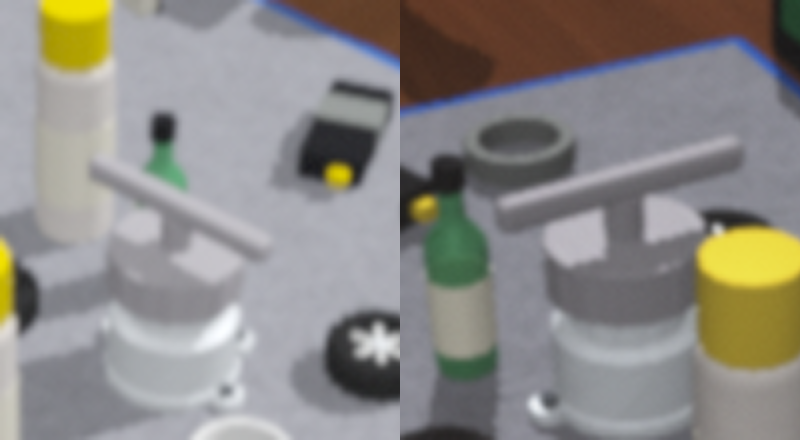

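View pics/w17.png

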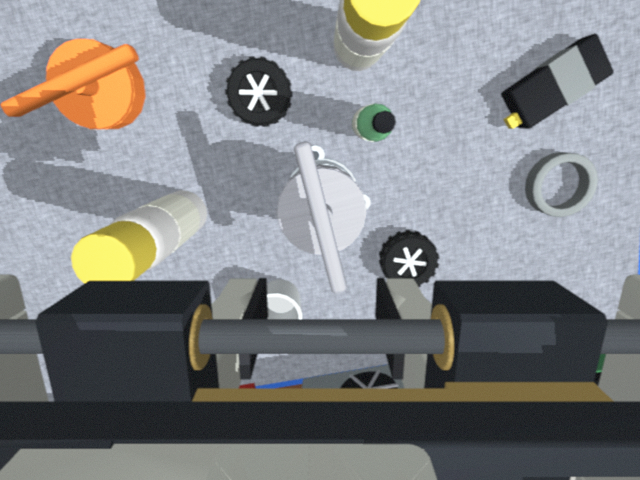

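```bash
python3 - <<'E'
from h import *
d=bot.get_image('side')
a=ray(d,(240+(502-400+4)/4,160+208/4),134);b=ray(d,(240+(738-400)/4,160+145/4),134)
print(a,b,np.degrees(np.arctan2(*(b-a)[1::-1])))
d=bot.get_image('scene')
a=ray(d,(310+97/4,170+162/4),134);b=ray(d,(310+266/4,170+240/4),134)
print(a,b,np.degrees(np.arctan2(*(b-a)[1::-1])))
E
```

```text
[499.81988368  76.62936352 134.        ] [624.00792844  82.48740468 134.        ] 2.700682055532294
[505.71308981  80.80501875 134.        ] [627.93392515  92.28241946 134.        ] 5.364746035992237
```

```bash
python3 -c "
from rig import bot
print(bot.sign_off())"
```

```text
the job is handed in; nothing more can be done
None
```

I moved the can, dropped the lid into its thread and screwed it forward to its stop, then handed the job in at about 24 s. The hand-in reports no verdict, so this rests on my own checks.

- **Can:** I gripped the right-hand can by its cap and set it down upright at about (553, −75) mm. That is roughly 165 mm from the pot's axis; at least 94 mm was needed.
- **Drop:** I turned the lid back anticlockwise with the fingers loosely straddling the bar. It dropped about 55° back: the cameras showed it go from about 107 mm to about 97 mm.
- **Screwing home:** I turned it forward until the bar stopped moving and the wrist torque rose to 0.6 N m. The bar ended at about 4°, which fits the stated 85–100° of travel.
- **Last checks:**
  - The lid's height averaged 92.9 mm in the scene camera and 91.7 mm in the wrist camera.
  - The side camera averaged 96.1 mm, or about 93.5 mm without one bad reading.
  - Single readings scatter by about ±4 mm, so the cameras alone cannot confirm the 93.2 mm limit. The torque stop and the bar's angle are the stronger evidence.
  - The bottle, cup and both wheels read within about 4 mm of where they started. The battery, tape and driver were not re-measured, but the arm never went near them.
  - In its last picture the scene camera's network missed the moved can, but the side camera still found it at (552, −76) mm, and the wrist picture showed it too.

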